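# Transfer the fuse carriers to the new tray in reverse order

### The job

Move the four coloured fuse carriers from the grey tray to the white tray so that they stand there in the reverse order: the one nearest the brass terminal of the grey tray goes into the bay farthest from the brass terminal of the white tray, and so on along the row, one to a bay (the coloured tags fixed to the grey tray show where each one stood). Set each one down upright on the floor of its bay and let go of it; do not drop a carrier or tip one over on the way.

Things in the scene. Friction and masses are not known exactly. Their poses are not given: they have to be found in the camera images.
- grey_tray: Dark grey steel tray, fixed, 225 (y) by 70 (x) mm, four bays in a row at x = 0, y = -82.5, -27.5, 27.5, 82.5 mm. Bay floor at z = 6, 60 (x) by 50 (y) mm; walls 5 thick, up to z = 20. Beyond the +y end a brass terminal (36 x 26, 20 high, at y = 126); along -x a lip 26 wide, 8 high. Origin: centre of the underside, z up. Holds the carriers at the start.
- white_tray: White plastic tray, fixed, 225 (y) by 70 (x) mm, four bays in a row at x = 0, y = -82.5, -27.5, 27.5, 82.5 mm. Bay floor at z = 6, 60 (x) by 50 (y) mm; walls 5 thick, up to z = 20. Beyond the +y end a brass terminal (36 x 26, 20 high, at y = 126); along -x a lip 26 wide, 8 high. Origin: centre of the underside, z up. Empty at the start.
- carrier_red: The red fuse carrier, loose, 60 to 130 g, upright in a bay, 36 (x) by 28 (y) by 40 mm high, plus a grip on top 20 (x) by 24 (y) mm, z = 40 to 68 mm, all one colour. Origin: centre of the underside, z up, x across the row of bays (within 0.1 rad), y along it. Pinch the grip across x from above; the neighbours along y are only some 25 mm away.
- tag_red: Flat red tag, 18 (x) by 34 (y) by 4 mm, fixed on the lip of the grey tray in front of the bay where the red carrier starts; it stays there. Origin: centre of its underside, 48 mm to -x of that bay's centre, level with it in y (grey tray's axes).
- carrier_blue: The blue fuse carrier, loose, 60 to 130 g, upright in a bay, 36 (x) by 28 (y) by 40 mm high, plus a grip on top 20 (x) by 24 (y) mm, z = 40 to 68 mm, all one colour. Origin: centre of the underside, z up, x across the row of bays (within 0.1 rad), y along it. Pinch the grip across x from above; the neighbours along y are only some 25 mm away.
- tag_blue: Flat blue tag, 18 (x) by 34 (y) by 4 mm, fixed on the lip of the grey tray in front of the bay where the blue carrier starts; it stays there. Origin: centre of its underside, 48 mm to -x of that bay's centre, level with it in y (grey tray's axes).
- carrier_yellow: The yellow fuse carrier, loose, 60 to 130 g, upright in a bay, 36 (x) by 28 (y) by 40 mm high, plus a grip on top 20 (x) by 24 (y) mm, z = 40 to 68 mm, all one colour. Origin: centre of the underside, z up, x across the row of bays (within 0.1 rad), y along it. Pinch the grip across x from above; the neighbours along y are only some 25 mm away.
- tag_yellow: Flat yellow tag, 18 (x) by 34 (y) by 4 mm, fixed on the lip of the grey tray in front of the bay where the yellow carrier starts; it stays there. Origin: centre of its underside, 48 mm to -x of that bay's centre, level with it in y (grey tray's axes).
- carrier_green: The green fuse carrier, loose, 60 to 130 g, upright in a bay, 36 (x) by 28 (y) by 40 mm high, plus a grip on top 20 (x) by 24 (y) mm, z = 40 to 68 mm, all one colour. Origin: centre of the underside, z up, x across the row of bays (within 0.1 rad), y along it. Pinch the grip across x from above; the neighbours along y are only some 25 mm away.
- tag_green: Flat green tag, 18 (x) by 34 (y) by 4 mm, fixed on the lip of the grey tray in front of the bay where the green carrier starts; it stays there. Origin: centre of its underside, 48 mm to -x of that bay's centre, level with it in y (grey tray's axes).

How it is judged:
At the end, for the whole second after the job is handed in: Each carrier stands in the white tray's bay that mirrors its old one (bay y in the grey tray, by its tag, becomes -y in the white), within 16 mm across and 14 mm along the row, underside within 4 mm of the bay floor, within 0.12 rad of upright, at rest (under 0.02 m/s), released (((y of tag_red in the frame of grey_tray between -0.1025 and -0.0625 m and y of carrier_red in the frame of white_tray between 0.0685 and 0.0965 m) or (y of tag_red in the frame of grey_tray between -0.0475 and -0.0075 m and y of carrier_red in the frame of white_tray between 0.0135 and 0.0415 m) or (y of tag_red in the frame of grey_tray between 0.0075 and 0.0475 m and y of carrier_red in the frame of white_tray between -0.0415 and -0.0135 m) or (y of tag_red in the frame of grey_tray between 0.0625 and 0.1025 m and y of carrier_red in the frame of white_tray between -0.0965 and -0.0685 m)) and x of carrier_red in the frame of white_tray between -0.016 and 0.016 m and z of each of carrier_red, carrier_blue, carrier_yellow, carrier_green in the frame of white_tray below 0.01 m and angle between each of carrier_red, carrier_blue, carrier_yellow, carrier_green's own z axis and vertical below 0.12 rad and linear speed of each of carrier_red, carrier_blue, carrier_yellow, carrier_green below 0.02 m/s and ((y of tag_blue in the frame of grey_tray between -0.1025 and -0.0625 m and y of carrier_blue in the frame of white_tray between 0.0685 and 0.0965 m) or (y of tag_blue in the frame of grey_tray between -0.0475 and -0.0075 m and y of carrier_blue in the frame of white_tray between 0.0135 and 0.0415 m) or (y of tag_blue in the frame of grey_tray between 0.0075 and 0.0475 m and y of carrier_blue in the frame of white_tray between -0.0415 and -0.0135 m) or (y of tag_blue in the frame of grey_tray between 0.0625 and 0.1025 m and y of carrier_blue in the frame of white_tray between -0.0965 and -0.0685 m)) and x of carrier_blue in the frame of white_tray between -0.016 and 0.016 m and ((y of tag_yellow in the frame of grey_tray between -0.1025 and -0.0625 m and y of carrier_yellow in the frame of white_tray between 0.0685 and 0.0965 m) or (y of tag_yellow in the frame of grey_tray between -0.0475 and -0.0075 m and y of carrier_yellow in the frame of white_tray between 0.0135 and 0.0415 m) or (y of tag_yellow in the frame of grey_tray between 0.0075 and 0.0475 m and y of carrier_yellow in the frame of white_tray between -0.0415 and -0.0135 m) or (y of tag_yellow in the frame of grey_tray between 0.0625 and 0.1025 m and y of carrier_yellow in the frame of white_tray between -0.0965 and -0.0685 m)) and x of carrier_yellow in the frame of white_tray between -0.016 and 0.016 m and ((y of tag_green in the frame of grey_tray between -0.1025 and -0.0625 m and y of carrier_green in the frame of white_tray between 0.0685 and 0.0965 m) or (y of tag_green in the frame of grey_tray between -0.0475 and -0.0075 m and y of carrier_green in the frame of white_tray between 0.0135 and 0.0415 m) or (y of tag_green in the frame of grey_tray between 0.0075 and 0.0475 m and y of carrier_green in the frame of white_tray between -0.0415 and -0.0135 m) or (y of tag_green in the frame of grey_tray between 0.0625 and 0.1025 m and y of carrier_green in the frame of white_tray between -0.0965 and -0.0685 m)) and x of carrier_green in the frame of white_tray between -0.016 and 0.016 m); the robot touches nothing.
It fails at once if a carrier is tipped over (more than 40 degrees from upright) (angle between any of carrier_red, carrier_blue, carrier_yellow, carrier_green's own z axis and vertical above 0.7 rad).
It fails at once if a carrier is dropped (faster than 0.7 m/s, a fall of 25 mm, while the fingers do not touch it) ((linear speed of carrier_red above 0.7 m/s and contact force between the fingers and carrier_red below 0.05 N) or (linear speed of carrier_blue above 0.7 m/s and contact force between the fingers and carrier_blue below 0.05 N) or (linear speed of carrier_yellow above 0.7 m/s and contact force between the fingers and carrier_yellow below 0.05 N) or (linear speed of carrier_green above 0.7 m/s and contact force between the fingers and carrier_green below 0.05 N)).
It also fails if it takes over 102 s, if anything falls off the work surface, if the arm or the gripper's body presses on something with over 40 N, if the wrist force passes 120 N, or if a joint passes its speed limit or range.

### The arm

A 6-joint arm with a two-finger parallel gripper is mounted at the origin on the work surface. World frame = base frame: x ahead of the robot, y to its left, z up, the work surface at z = 0. Lengths are in m, angles in rad, forces in N, time in s.
With the tool pointing down it reaches from about 0.325 to 0.875 m from the base axis. Payload 4.4 kg.
Tool frame: the origin (TCP) lies midway between the tips of the shut fingers; the grasp point (between the pads) lies 19 mm behind it; z points along the fingers, y is the direction in which the jaws open and shut (so a half turn about z gives the same grasp; the last joint's range is limited). The gripper opens to 85 mm and grips with 20 to 120 N. Pads are 22 mm wide; open, the fingers measure 114 mm over their backs; the gripper's body (76 mm by 85 mm) begins 54 mm behind the grasp point. The pads swing forward as they close: fully open they stand 13 mm farther back than shut.
Start: joints at [-1.415, 0.207, 1.542, -0, 1.393, -0.15], TCP at [0.173, -0.548, 0.231] pointing down, gripper open.
Joint ranges: [-2.73, 2.73], [-0.86, 2.22], [0.23, 2.46], [-1.11, 4.25], [0.08, 2.63], [-2.82, 2.82]. Speed limits (rad/s): [2.79, 2.79, 3.14, 3.14, 3.14, 3.14].

### API

Orientations are given as a unit quaternion [w, x, y, z].
In Python, from workcell import * gives the robot as it stands. The module is installed in compiled form; this text tells all that it offers.
- The arm moves only by the tool servo_tool, never from a script. Its argument "targets" is one flat list of numbers, 7 for each row, row after row: the gripper command: -1 is shut, 1 is fully open, values between are in proportion, then the shift along the tool's x, y, z in m, then the turn, a rotation vector about the tool's x, y, z in degrees. A call has 1 to 12 rows; each row shifts and turns the pose as measured when the row begins, along the tool's axes as they then stand; what a row does not reach is not made up. A row lasts 1/10 s, in which the tool goes at most 50 mm and 8.59 degrees, less where a joint would pass 70% of its speed; a pose out of reach is approached as far as the arm can. A call is refused whole if a number of a shift passes 0.05 or a number of a turn 8.59, either way. A call with a gripper value outside its range is refused whole. The fingers move at their own pace and stop on an object; "squeeze" is the grip in N (left out, the last holds). Time passes only in rows, so rows that do not move let the fingers close. It gives the time, the measured TCP pose, the force and the opening at its end, in the units of the state.
- get_state(): the state, without advancing time (a new reading comes with each control period).
- snapshot(name): name is "scene" or "top"; returns the picture (420x560x3 uint8, red, green, blue); there is no depth.
- camera_params(name): a dict with "fx", "fy", "cx", "cy" (pixels), "dist_coeffs" ([k1, k2, p1, p2, k3] as OpenCV has them; the pictures are not rectified), "world_from_camera" (4x4, takes a point from camera to world coordinates). Camera axes: x right, y up, looking along -z (the intrinsics and any distortion apply to the point x, -y, -z); pixel columns grow to the right and rows downward; lengths in m; the calibration is good to about 2 mm. A picture is of the moment at which its call begins. camera_params takes no time and is no camera call.
- finish_job(): hands the job in, once; it reports no verdict.
The state is a dict: "time_s": time; "joint_pos": joint angles; "joint_velocities": joint speeds; "tau": joint torques, N m; "ee_pos": TCP position; "ee_rot": TCP orientation; "ft_force": force on the tool from outside, world axes, zero at the start; "moment": the same for the moment, N m; "opening": finger opening in m.
Only numpy, scipy, OpenCV 4.12 (cv2) and the standard library are available. Lean on these libraries where they do the work, as an engineer would, in place of code of your own. Each camera call takes 0.05 s, during which the arm holds its last target. There are 200 camera calls.

## Working session

There is one attempt and no reset: what is moved stays moved. The work goes in short steps, Python scripts to look and compute and a tool call to move; the robot and the scene stay as the last step left them, time stands still between calls to the robot, and variables do not carry over. Pictures are saved under pics/ and viewed, about 12 in all and at most 16, crops included, and the job is handed in when it is done.

Besides the shell and the picture viewer there is one more tool, called after "Emit:" as name(argument=value, ...), one argument or row to a line, values as JSON. servo_tool: Moves the arm, as the interface text tells. Its arguments: {"type":"object","properties":{"targets":{"type":"array","items":{"type":"number"}},"squeeze":{"type":"number"}},"required":["targets"]}

```bash
mkdir -p pics; python3 - <<'E'
from workcell import *
import cv2
s=get_state();print(s)
for n in("scene","top"):
    cv2.imwrite(f"pics/{n}0.png",snapshot(n)[:,:,::-1]);print(camera_params(n))
E
```

```text
{'time_s': 0.0, 'joint_pos': array([-1.41556464e+00,  2.07399620e-01,  1.54298590e+00,  1.28914717e-05,
        1.39349331e+00, -1.50505270e-01]), 'joint_velocities': array([ 0.00028724, -0.00020087, -0.00079489,  0.00061244, -0.00225333,
        0.00016735]), 'tau': array([-7.33607249e-04, -3.83036613e+01, -2.91597480e+01, -2.21856235e-04,
        1.05236584e-02,  4.89653704e-07]), 'ee_pos': array([ 0.17294298, -0.54757128,  0.23012218]), 'ee_rot': array([-1.14310250e-03,  9.88337879e-01,  1.52272554e-01,  3.64200303e-06]), 'ft_force': array([ 0.00748483,  0.40433704, -0.46028566]), 'moment': array([ 0.01385234,  0.0268083 , -0.0085192 ]), 'opening': 0.08555761475245045}
{'fx': 391.2813219918917, 'fy': 391.2813219918917, 'cx': 274.6192328302937, 'cy': 213.86948225148566, 'dist_coeffs': array([-0.08180697,  0.        ,  0.        ,  0.        ,  0.        ]), 'world_from_camera': array([[-0.24483071, -0.64226806,  0.72632614,  1.15327901],
       [ 0.96934359, -0.14610644,  0.19754979,  0.16956985],
       [-0.020759  ,  0.75242584,  0.65834977,  0.62712897],
       [ 0.        ,  0.        ,  0.        ,  1.        ]])}
{'fx': 460.75956063283854, 'fy': 460.75956063283854, 'cx': 279.2593624758551, 'cy': 204.55017019023697, 'dist_coeffs': array([-0.01798555,  0.        ,  0.        ,  0.        ,  0.        ]), 'world_from_camera': array([[-5.58705890e-03,  9.97187627e-01, -7.47370137e-02,
         4.61910290e-01],
       [-9.99949971e-01, -6.19135717e-03, -7.85642010e-03,
        -8.11453603e-04],
       [-8.29704846e-03,  7.46893804e-02,  9.97172330e-01,
         8.51686277e-01],
       [ 0.00000000e+00,  0.00000000e+00,  0.00000000e+00,
         1.00000000e+00]])}
```

View pics/top0.png

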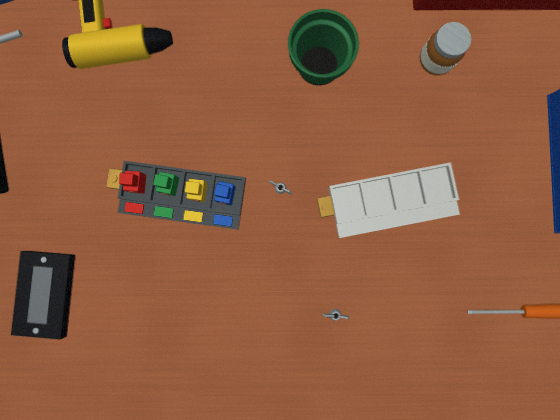

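View pics/scene0.png

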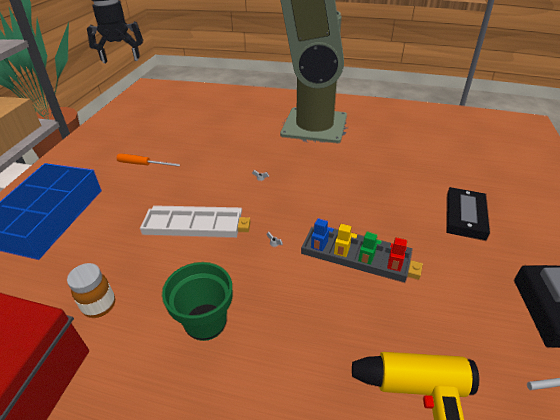

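The top view shows the grey tray at left with its terminal at (113,179) and carriers red, green, yellow, blue moving away from it. The white tray is at right with its terminal at (326,206). Both lips face the robot.

```bash
cat > h.py <<'E'
from workcell import *
import cv2, numpy as np
from scipy.spatial.transform import Rotation as R
def ray(n,uv):
    c=camera_params(n);K=np.array([[c['fx'],0,c['cx']],[0,c['fy'],c['cy']],[0,0,1]])
    p=cv2.undistortPoints(np.array(uv,float).reshape(-1,1,2),K,c['dist_coeffs']).reshape(-1,2)
    T=c['world_from_camera'];d=np.c_[p[:,0],-p[:,1],-np.ones(len(p))]@T[:3,:3].T
    return T[:3,3],d
def plane(n,uv,z):
    o,d=ray(n,uv);return (o+d*((z-o[2])/d[:,2])[:,None])[:,:2]
HUE={'red':(172,8),'yellow':(20,33),'green':(50,85),'blue':(100,125)}
def mask(hsv,c,smin=120,vmin=40):
    h=hsv[...,0];a,b=HUE[c];m=(h>=a)&(h<=b) if a<b else (h>=a)|(h<=b)
    return (m&(hsv[...,1]>smin)&(hsv[...,2]>vmin)).astype(np.uint8)
E
python3 - <<'E'
from h import *
im=cv2.imread('pics/top0.png');hsv=cv2.cvtColor(im,cv2.COLOR_BGR2HSV)
for c in HUE:
    m=mask(hsv,c);n,l,st,ce=cv2.connectedComponentsWithStats(m)
    for i in range(1,n):
        x,y,w,h,a=st[i]
        if a>60 and 100<x<250 and 150<y<240: print(c,st[i],ce[i].round(1),plane('top',ce[i],.012).round(4), np.percentile(hsv[...,2][l==i],[10,30,50,70,90]))
w=((hsv[...,1]<60)&(hsv[...,2]>130)).astype(np.uint8)
n,l,st,ce=cv2.connectedComponentsWithStats(w)
for i in range(1,n):
    if st[i][4]>500: print(st[i],ce[i])
cv2.imwrite('pics/c1.png',np.vstack([cv2.resize(im[155:235,100:260],None,fx=5,fy=5,interpolation=cv2.INTER_NEAREST)]))
cv2.imwrite('pics/c2.png',cv2.resize(im[155:245,310:470],None,fx=5,fy=5,interpolation=cv2.INTER_NEAREST))
E
```

```text
red [119 170  27  23 508] [132.8 181.1] [[0.5699 0.2756]] [ 85.   88.  149.5 193.  197. ]
red [124 202  20  12 186] [133.7 207.5] [[0.5212 0.2729]] [150. 195. 196. 197. 199.]
yellow [107 169  15  20 199] [113.5 178.6] [[0.5747 0.3115]] [167.8 187.  191.  192.6 195. ]
yellow [185 179  23  23 429] [195.8 189.4] [[0.5536 0.1589]] [101.  132.8 203.  222.  224. ]
yellow [183 210  20  12 188] [192.7 215.7] [[0.5054 0.1642]] [175.9 223.  223.  224.  225. ]
green [153 172  26  24 456] [165.8 182.8] [[0.5662 0.2144]] [ 62.  70. 124. 145. 147.]
green [154 206  19  12 179] [163.1 211.5] [[0.5133 0.2186]] [130. 146. 147. 148. 150.]
blue [214 181  22  24 392] [224.  192.4] [[0.5478 0.107 ]] [ 77.1 122.  169.5 178.  180. ]
blue [213 214  20  12 185] [222.4 219.8] [[0.4975 0.1097]] [143.4 178.  180.  181.  183. ]
[437  22  34  33 896] [453.53794643  38.02455357]
[ 329  163  131   75 6373] [393.91840577 200.02306606]
```

View pics/c1.png

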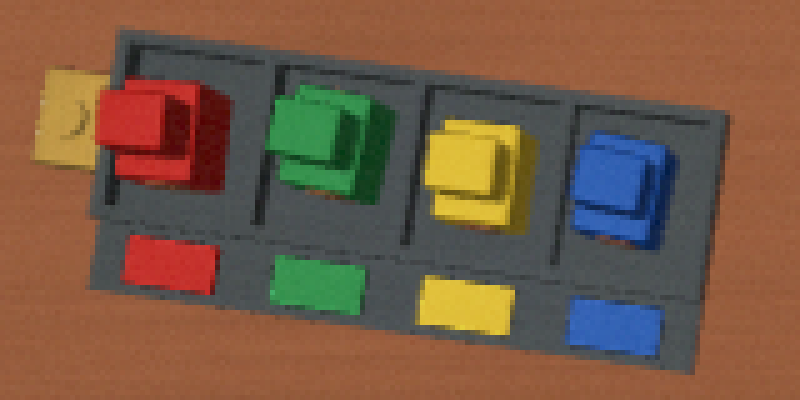

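View pics/c2.png

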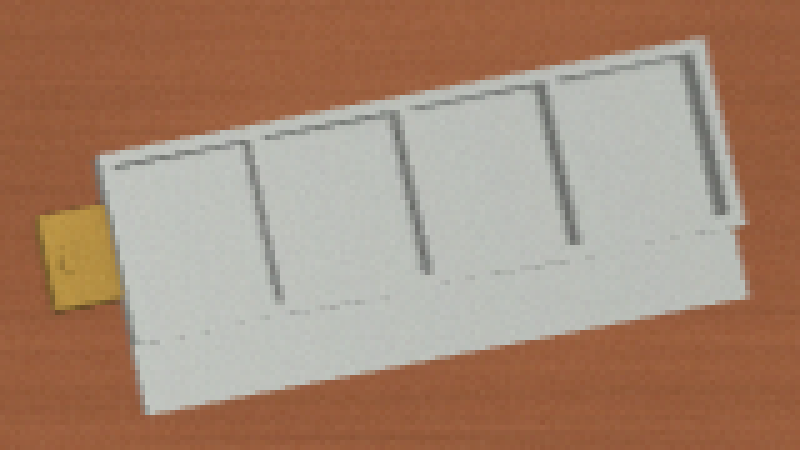

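The crops show the grip tops centred (5× crop) near red (132,120), green (305,127), yellow (461,164) and blue (610,178). White tray wall top corners are at (100,155), (703,38) and (743,223), and lip corners at (148,413) and (747,296).

```bash
cat >> h.py <<'E'
def go(p,yaw):  # remaining shift in tool axes (mm), turn (deg) bringing jaw axis (tool y) to yaw deg (mod 180), tool z down
    s=get_state();q=s['ee_rot'];Rm=R.from_quat(q[[1,2,3,0]]).as_matrix()
    a=np.radians(yaw);y=np.array([np.cos(a),np.sin(a),0])
    if y@Rm[:,1]<0:y=-y
    z=np.array([0,0,-1.]);T=np.c_[np.cross(y,z),y,z]
    print('t',round(s['time_s'],2),'shift mm',(Rm.T@(np.array(p)-s['ee_pos'])*1e3).round(1),'turn',np.degrees(R.from_matrix(Rm.T@T).as_rotvec()).round(2),'after turn',(T.T@(np.array(p)-s['ee_pos'])*1e3).round(1),'open',round(s['opening']*1e3,1),'F',s['ft_force'].round(1),'j6',s['joint_pos'][5].round(2))
E
python3 - <<'E'
from h import *
tag=np.array([[.5212,.2729],[.5133,.2186],[.5054,.1642],[.4975,.1097]]);ys=np.array([82.5,27.5,-27.5,-82.5])/1e3
yd=np.array([np.polyfit(ys,tag[:,i],1)[0] for i in(0,1)]);print('scale',np.linalg.norm(yd));yd/=np.linalg.norm(yd);xd=np.array([yd[1],-yd[0]])
g0=tag.mean(0)+.048*xd;print('grey',g0,np.degrees(np.arctan2(xd[1],xd[0])))
off=np.array([100,155])-.4
C={'red':[(103,89),(168,92),(162,153),(97,146)],'green':[(276,95),(343,100),(335,160),(268,153)],'yellow':[(430,133),(501,136),(492,197),(424,190)],'blue':[(578,145),(650,152),(641,211),(571,204)]}
for (c,p),t in zip(C.items(),tag):
    w=plane('top',np.array(p)/5+off,.074);m=w.mean(0);e=(w[0]-w[1])+(w[3]-w[2]);d=m-(t+.048*xd)
    print(c,m.round(4),'yaw',np.degrees(np.arctan2(-e[0],e[1])).round(1),'off in bay',d@xd,d@yd)
off=np.array([310,155])-.4
w=plane('top',np.array([(100,155),(703,38),(743,223)])/5+off,.02);l=plane('top',np.array([(148,413),(747,296)])/5+off,.008)
y1=w[0]-w[1];y2=l[0]-l[1];print('len',np.linalg.norm(y1),np.linalg.norm(y2))
yd=y1+y2;yd/=np.linalg.norm(yd);xd=np.array([yd[1],-yd[0]])
ca=w[:2].mean(0)-.035*xd;cb=l.mean(0)+.061*xd;print(ca,cb);w0=(ca+cb)/2
print('white',w0,np.degrees(np.arctan2(xd[1],xd[0])))
for c,y in zip(C,-ys): print(c,(w0+y*yd).round(4))
go([.56,.2,.2],-8.2)
E
```

```text
scale 0.9994659731101188
grey [0.55685173 0.18445177] -8.262765357529032
red [0.5663 0.2667] yaw -4.8 off in bay -0.0024946016317359643 0.00032458399062112856
green [0.5634 0.2073] yaw -5.5 off in bay 0.0032520532829319855 -0.004020048526441654
yellow [0.5504 0.1537] yaw -4.5 off in bay -0.0019698729609787325 -0.003937866502725307
blue [0.5453 0.1031] yaw -6.0 off in bay 0.00020939107538914747 0.00037134109551021955
len 0.224210526339588 0.22408498332995744
[ 0.54452462 -0.20243779] [ 0.54534816 -0.20207393]
white [ 0.54493639 -0.20225586] 10.659480020222334
red [ 0.5602 -0.2833]
green [ 0.55   -0.2293]
yellow [ 0.5398 -0.1752]
blue [ 0.5297 -0.1212]
t 0.1 shift mm [ 594.1 -596.4   31.6] turn [ -0.1   -0.08 -64.28] after turn [795.2 276.4  30.2] open 85.4 F [-0.7  0.2  0.3] j6 -0.15
```

Emit:
servo_tool(
  targets=[1,0,0,0,0,0,-8.2,1,0,0,0,0,0,-8.2,1,0,0,0,0,0,-8.2,1,0,0,0,0,0,-8.2,1,0,0,0,0,0,-8.2,1,0,0,0,0,0,-8.2,1,0,0,0,0,0,-8.2,1,0,0,0,0,0,-8.2],
  squeeze=50,
)

```text
time_s: 0.9
ee_pos: [0.1724, -0.5438, 0.2243]
ee_rot: [-0.006, 0.733, 0.681, 0.004]
ft_force: [-0.0, -0.4, 0.4]
opening: 0.0856
```

```bash
python3 -c "
from h import *
go([.5663,.2667,.15],-6)"
```

```text
t 0.9 shift mm [836.2 333.4  84.4] turn [-0.19 -0.76  1.78] after turn [847.2 307.   74.3] open 85.6 F [-0.  -0.4  0.4] j6 -1.34
```

Emit:
servo_tool(
  targets=[1,0.042,0.0165,0,0,-0.1,0.2,1,0.042,0.0165,0,0,-0.1,0.2,1,0.042,0.0165,0,0,-0.1,0.2,1,0.042,0.0165,0,0,-0.1,0.2,1,0.042,0.0165,0,0,-0.1,0.2,1,0.042,0.0165,0,0,-0.1,0.2,1,0.042,0.0165,0,0,-0.1,0.2,1,0.042,0.0165,0,0,0,0,1,0.042,0.0165,0,0,0,0,1,0.042,0.0165,0,0,0,0,1,0.042,0.0165,0,0,0,0,1,0.042,0.0165,0,0,0,0],
)

```text
time_s: 2.1
ee_pos: [0.4186, -0.0442, 0.2216]
ee_rot: [-0.004, 0.745, 0.667, 0.0]
ft_force: [0.9, 0.0, 0.1]
opening: 0.085
```

```bash
python3 -c "
from h import *
go([.5663,.2667,.15],-6)"
```

```text
t 2.1 shift mm [324.8 113.1  72.7] turn [-0.28 -0.3  -0.3 ] after turn [324.6 114.4  71.6] open 85.0 F [0.9 0.  0.1] j6 -0.21
```

Emit:
servo_tool(
  targets=[1,0.042,0.014,0,0,0,0,1,0.042,0.014,0,0,0,0,1,0.042,0.014,0,0,0,0,1,0.042,0.014,0,0,0,0,1,0.042,0.014,0,0,0,0,1,0.042,0.014,0.015,0,0,0,1,0.035,0.014,0.02,0,0,0,1,0.02,0.01,0.02,0,0,0,1,0,0,0,0,0,0,1,0,0,0,0,0,0],
)

```text
time_s: 3.1
ee_pos: [0.5612, 0.2695, 0.1616]
ee_rot: [-0.004, 0.741, 0.671, -0.001]
ft_force: [-0.4, -0.0, -0.2]
opening: 0.0852
```

```bash
python3 -c "
from h import *
go([.5663,.2667,.05],-6)"
```

```text
t 3.1 shift mm [ -2.6   6.2 111.6] turn [-0.43 -0.2   0.3 ] after turn [ -2.2   5.4 111.6] open 85.2 F [-0.4 -0.  -0.2] j6 0.4
```

Emit:
servo_tool(
  targets=[1,-0.002,0.0054,0.01,-0.4,-0.2,0.3,1,0,0,0.025,0,0,0,1,0,0,0.025,0,0,0,1,0,0,0.025,0,0,0,1,0,0,0.015,0,0,0,1,0,0,0,0,0,0],
)

```text
time_s: 3.7
ee_pos: [0.5697, 0.2602, 0.063]
ee_rot: [0.003, 0.746, 0.666, 0.003]
ft_force: [-0.5, 0.8, 0.3]
opening: 0.0858
```

```bash
python3 -c "
from h import *
go([.5663,.2667,.05],-6)
cv2.imwrite('pics/s1.png',cv2.resize(snapshot('scene')[180:330,280:480,::-1],None,fx=4,fy=4))"
```

```text
t 3.7 shift mm [ 6.  -4.3 13. ] turn [ 0.54 -0.03 -0.48] after turn [ 6.1 -4.1 13. ] open 85.8 F [-0.5  0.8  0.3] j6 0.41
```

View pics/s1.png

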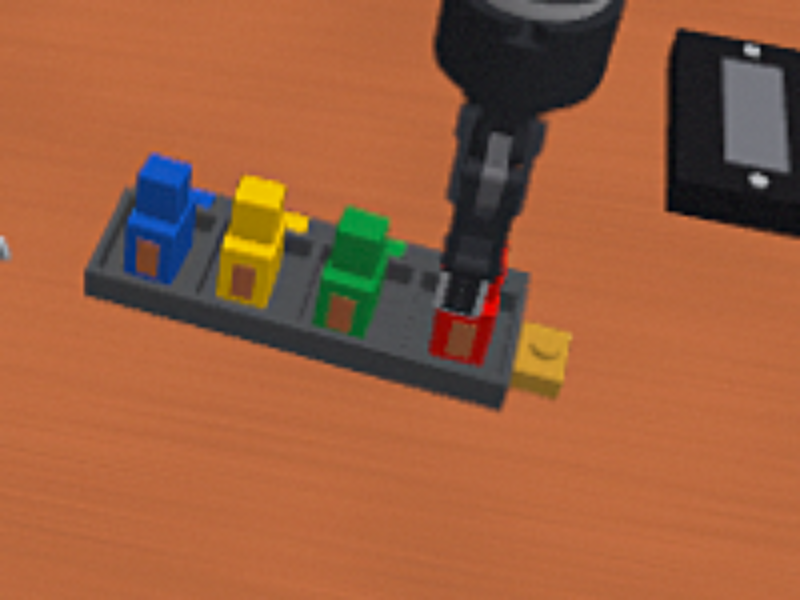

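The scene view shows the fingers straddling the red grip. The pose readings moved more than commanded, so I'll check measurement noise.

```bash
python3 -c "
from h import *
for i in range(5):
    snapshot('top');s=get_state();print((s['ee_pos']*1e3).round(1),s['ee_rot'].round(4),s['joint_velocities'].round(3).max())
go([.5663,.2667,.05],-6)"
```

```text
[571.6 261.1  65.5] [0.0042 0.7458 0.6662 0.0053] 0.01
[572.3 261.6  66.3] [0.0045 0.7457 0.6663 0.0062] 0.005
[572.6 262.   66.8] [0.0047 0.7456 0.6664 0.0067] 0.006
[572.7 262.2  67. ] [0.0048 0.7455 0.6665 0.0068] 0.002
[572.6 262.3  66.9] [0.0047 0.7454 0.6666 0.0068] 0.004
t 4.0 shift mm [ 3.6 -7.  16.8] turn [ 0.92 -0.21 -0.39] after turn [ 3.8 -6.7 16.9] open 85.4 F [ 0.3 -0.4 -0.5] j6 0.41
```

Emit:
servo_tool(
  targets=[1,0.0038,-0.0067,0.008,0.9,-0.2,-0.4,1,0,0,0,0,0,0,1,0,0,0,0,0,0],
)

```text
time_s: 4.3
ee_pos: [0.5673, 0.2681, 0.0604]
ee_rot: [0.0, 0.743, 0.67, 0.002]
ft_force: [0.9, 1.0, -0.5]
opening: 0.0854
```

```bash
python3 -c "
from h import *
go([.5663,.2667,.05],-6)"
```

```text
t 4.3 shift mm [-1.5 -0.9 10.4] turn [ 0.16 -0.09  0.08] after turn [-1.5 -0.9 10.4] open 85.4 F [ 0.9  1.  -0.5] j6 0.41
```

Emit:
servo_tool(
  targets=[1,-0.001,-0.001,0.0095,0,0,0,1,0,0,0,0,0,0,1,0,0,0,0,0,0],
)

```text
time_s: 4.6
ee_pos: [0.566, 0.2674, 0.0499]
ee_rot: [0.0, 0.742, 0.67, 0.001]
ft_force: [-0.0, -0.0, 0.9]
opening: 0.0852
```

Emit:
servo_tool(
  targets=[-1,0,0,0,0,0,0,-1,0,0,0,0,0,0,-1,0,0,0,0,0,0,-1,0,0,0,0,0,0,-1,0,0,0,0,0,0,-1,0,0,0,0,0,0,-1,0,0,0,0,0,0,-1,0,0,0,0,0,0,-1,0,0,0,0,0,0,-1,0,0,0,0,0,0],
  squeeze=50,
)

```text
time_s: 5.6
ee_pos: [0.5661, 0.2672, 0.0499]
ee_rot: [0.001, 0.743, 0.67, 0.001]
ft_force: [0.1, -0.4, 0.5]
opening: 0.0188
```

```bash
python3 -c "
from h import *
go([.5663,.2667,.05],-6)"
```

```text
t 5.6 shift mm [-0.5  0.2 -0.1] turn [ 0.16 -0.08  0.09] after turn [-0.5  0.2 -0.1] open 18.8 F [ 0.1 -0.4  0.5] j6 0.41
```

Emit:
servo_tool(
  targets=[-1,0,0,-0.01,0,0,0,-1,0,0,-0.015,0,0,0,-1,0,0,-0.02,0,0,0,-1,0,0,-0.02,0,0,0,-1,0,0,-0.02,0,0,0,-1,0,0,-0.015,0,0,-3,-1,0,0,-0.01,0,0,-4,-1,0,0,0,0,0,-4,-1,0,0,0,0,0,-4,-1,0,0,0,0,0,-2,-1,0,0,0,0,0,0,-1,0,0,0,0,0,0],
)

```text
time_s: 6.8
ee_pos: [0.5681, 0.2681, 0.1801]
ee_rot: [0.004, 0.631, 0.776, 0.007]
ft_force: [0.1, 0.5, -1.1]
opening: 0.0191
```

```bash
python3 -c "
from h import *
go([.5602,-.2833,.15],10.7)"
```

```text
t 6.8 shift mm [-538.3 -120.6   27.1] turn [ 0.93 -0.12  1.06] after turn [-540.3 -110.2   30.1] open 19.1 F [ 0.1  0.5 -1.1] j6 0.1
```

Emit:
servo_tool(
  targets=[-1,-0.015,-0.003,0,0.4,0,0.5,-1,-0.03,-0.006,0,0.4,0,0.5,-1,-0.036,-0.0075,0,0,0,0,-1,-0.036,-0.0075,0,0,0,0,-1,-0.036,-0.0075,0,0,0,0,-1,-0.036,-0.0075,0,0,0,0,-1,-0.036,-0.0075,0,0,0,0,-1,-0.036,-0.0075,0,0,0,0,-1,-0.036,-0.0075,0,0,0,0,-1,-0.036,-0.0075,0,0,0,0,-1,-0.036,-0.0075,0,0,0,0,-1,-0.036,-0.0075,0,0,0,0],
)

```text
time_s: 8.0
ee_pos: [0.5557, -0.1668, 0.1815]
ee_rot: [-0.0, 0.64, 0.769, -0.001]
ft_force: [-0.4, -0.1, -1.5]
opening: 0.0195
```

```bash
python3 -c "
from h import *
go([.5602,-.2833,.15],10.7)"
```

```text
t 8.0 shift mm [-115.3  -16.6   31.6] turn [-0.08  0.03 -0.25] after turn [-115.3  -17.2   31.5] open 19.5 F [-0.4 -0.1 -1.5] j6 -0.62
```

Emit:
servo_tool(
  targets=[-1,-0.03,-0.004,0,0,0,0,-1,-0.03,-0.005,0,0,0,0,-1,-0.025,-0.004,0.005,0,0,0,-1,-0.015,-0.002,0.01,0,0,0,-1,-0.005,0,0.01,0,0,0,-1,0,0,0,0,0,0,-1,0,0,0,0,0,0],
)

```text
time_s: 8.7
ee_pos: [0.5535, -0.2859, 0.1545]
ee_rot: [-0.002, 0.645, 0.764, -0.002]
ft_force: [0.0, -0.6, -0.8]
opening: 0.0191
```

```bash
python3 -c "
from h import *
go([.5602,-.2833,.05],10.7)"
```

```text
t 8.7 shift mm [  1.4   7.7 104.5] turn [-0.34 -0.02 -1.07] after turn [  1.3   7.1 104.5] open 19.1 F [ 0.  -0.6 -0.8] j6 -0.78
```

Emit:
servo_tool(
  targets=[-1,0.001,0.007,0.01,-0.3,0,-1,-1,0,0,0.02,0,0,0,-1,0,0,0.02,0,0,0,-1,0,0,0.015,0,0,0,-1,0,0,0.008,0,0,0,-1,0,0,0,0,0,0,-1,0,0,0,0,0,0],
)

```text
time_s: 9.4
ee_pos: [0.5643, -0.2761, 0.0785]
ee_rot: [0.001, 0.634, 0.774, 0.001]
ft_force: [0.1, 0.6, -1.1]
opening: 0.0189
```

```bash
python3 -c "
from h import *
go([.5602,-.2833,.05],10.7)"
```

```text
t 9.4 shift mm [-6.3 -5.5 28.4] turn [ 0.17 -0.05  0.66] after turn [-6.3 -5.4 28.5] open 18.9 F [ 0.1  0.6 -1.1] j6 -0.79
```

Emit:
servo_tool(
  targets=[-1,-0.006,-0.0055,0.008,0.1,0,0.6,-1,0,0,0.008,0,0,0,-1,0,0,0,0,0,0,-1,0,0,0,0,0,0],
)

```text
time_s: 9.8
ee_pos: [0.5613, -0.2851, 0.0637]
ee_rot: [0.002, 0.638, 0.77, 0.001]
ft_force: [-0.1, -0.5, -0.7]
opening: 0.0191
```

```bash
python3 -c "
from h import *
go([.5602,-.2833,.05],10.7)
cv2.imwrite('pics/s2.png',cv2.resize(snapshot('scene')[170:290,100:300,::-1],None,fx=4,fy=4))"
```

```text
t 9.8 shift mm [ 2.  -0.8 13.7] turn [ 0.25  0.15 -0.01] after turn [ 2.  -0.7 13.7] open 19.1 F [-0.1 -0.5 -0.7] j6 -0.8
```

View pics/s2.png

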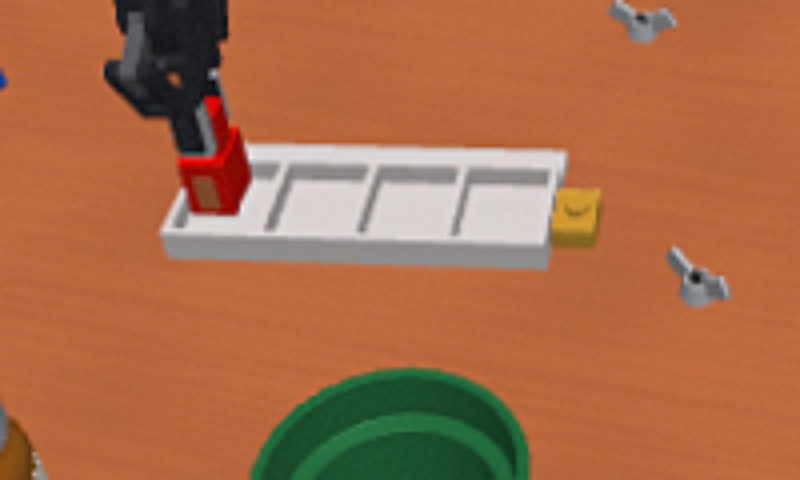

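Red is above the end bay and upright. I'll lower it now.

Emit:
servo_tool(
  targets=[-1,0.002,-0.0005,0.006,0,0,0,-1,0,0,0.005,0,0,0,-1,0,0,0.003,0,0,0,-1,0,0,0,0,0,0,-1,0,0,0,0,0,0],
)

```text
time_s: 10.35
ee_pos: [0.5612, -0.2836, 0.05]
ee_rot: [0.003, 0.638, 0.77, 0.001]
ft_force: [-1.2, -0.7, -0.1]
opening: 0.0189
```

```bash
python3 -c "
from h import *
go([.5602,-.2833,.05],10.7)"
```

```text
t 10.35 shift mm [ 0.4 -0.9  0. ] turn [0.33 0.24 0.  ] after turn [ 0.4 -0.9  0. ] open 18.9 F [-1.2 -0.7 -0.1] j6 -0.79
```

Emit:
servo_tool(
  targets=[1,0,0,0,0,0,0,1,0,0,0,0,0,0,1,0,0,0,0,0,0,1,0,0,0,0,0,0,1,0,0,0,0,0,0,1,0,0,0,0,0,0,1,0,0,-0.01,0,0,0,1,0,0,-0.02,0,0,0,1,0,0,-0.03,0,0,0,1,0,0,-0.03,0,0,0,1,0,0,-0.02,0,0,0,1,0,0,0,0,0,0],
)

```text
time_s: 11.55
ee_pos: [0.5606, -0.2831, 0.1663]
ee_rot: [0.004, 0.638, 0.77, 0.001]
ft_force: [-0.5, -0.2, 0.2]
opening: 0.0853
```

```bash
python3 -c "
from h import *
go([.5634,.2073,.15],-6)"
```

```text
t 11.55 shift mm [481.5  93.7  14.7] turn [ 0.41  0.21 16.7 ] after turn [488.  -48.5  16.3] open 85.3 F [-0.5 -0.2  0.2] j6 -0.79
```

Emit:
servo_tool(
  targets=[1,0,0,0,0.2,0.1,5.5,1,0,0,0,0.2,0.1,5.5,1,0,0,0,0,0,5.5,1,0.04,-0.004,0,0,0,0,1,0.04,-0.004,0,0,0,0,1,0.04,-0.004,0,0,0,0,1,0.04,-0.004,0,0,0,0,1,0.04,-0.004,0,0,0,0,1,0.04,-0.004,0,0,0,0,1,0.04,-0.004,0,0,0,0,1,0.04,-0.004,0,0,0,0,1,0.04,-0.004,0,0,0,0],
)

```text
time_s: 12.75
ee_pos: [0.5618, 0.0863, 0.1571]
ee_rot: [-0.003, 0.75, 0.661, -0.003]
ft_force: [0.2, 0.5, -0.2]
opening: 0.085
```

```bash
python3 -c "
from h import *
go([.5634,.2073,.15],-6)"
```

```text
t 12.75 shift mm [120.3 -13.5   7.1] turn [-0.53  0.06 -1.2 ] after turn [120.5 -11.    7.1] open 85.0 F [ 0.2  0.5 -0.2] j6 0.13
```

Emit:
servo_tool(
  targets=[1,0.035,-0.003,0,-0.2,0,-0.6,1,0.03,-0.003,0,-0.2,0,-0.6,1,0.025,-0.003,0,0,0,0,1,0.015,-0.002,0,0,0,0,1,0.005,0,0,0,0,0,1,0,0,0,0,0,0,1,0,0,0,0,0,0,1,0,0,0,0,0,0],
)

```text
time_s: 13.55
ee_pos: [0.5585, 0.2039, 0.151]
ee_rot: [-0.003, 0.741, 0.672, -0.005]
ft_force: [0.4, -0.1, -0.3]
opening: 0.0853
```

```bash
python3 -c "
from h import *
go([.5634,.2073,.05],-6)"
```

```text
t 13.55 shift mm [  4.3   5.6 100.9] turn [-0.61  0.22  0.38] after turn [  3.9   4.5 101. ] open 85.3 F [ 0.4 -0.1 -0.3] j6 0.3
```

Emit:
servo_tool(
  targets=[1,0.004,0.0045,0.01,-0.6,0.2,0.4,1,0,0,0.02,0,0,0,1,0,0,0.02,0,0,0,1,0,0,0.015,0,0,0,1,0,0,0.005,0,0,0,1,0,0,0,0,0,0,1,0,0,0,0,0,0,1,0,0,0,0,0,0],
)

```text
time_s: 14.35
ee_pos: [0.5671, 0.2028, 0.0778]
ee_rot: [0.002, 0.747, 0.665, 0.002]
ft_force: [0.4, 0.3, -0.8]
opening: 0.0851
```

```bash
python3 -c "
from h import *
go([.5634,.2073,.05],-6)"
```

```text
t 14.35 shift mm [ 4.  -4.3 27.8] turn [ 0.33 -0.04 -0.61] after turn [ 4.1 -4.1 27.8] open 85.1 F [ 0.4  0.3 -0.8] j6 0.32
```

Emit:
servo_tool(
  targets=[1,0.004,-0.004,0.01,0.3,0,-0.6,1,0,0,0.008,0,0,0,1,0,0,0,0,0,0,1,0,0,0,0,0,0,1,0,0,0,0,0,0],
)

```text
time_s: 14.85
ee_pos: [0.5647, 0.2083, 0.0602]
ee_rot: [0.001, 0.743, 0.67, 0.002]
ft_force: [0.1, 0.2, 0.1]
opening: 0.0855
```

```bash
python3 -c "
from h import *
go([.5634,.2073,.05],-6)"
```

```text
t 14.85 shift mm [-1.1 -1.2 10.2] turn [ 0.21 -0.11  0.07] after turn [-1.1 -1.2 10.2] open 85.5 F [0.1 0.2 0.1] j6 0.31
```

Descend, close, then lift and turn as for red.

Emit:
servo_tool(
  targets=[1,-0.001,-0.001,0.0095,0,0,0,1,0,0,0,0,0,0,1,0,0,0,0,0,0,-1,0,0,0,0,0,0,-1,0,0,0,0,0,0,-1,0,0,0,0,0,0,-1,0,0,0,0,0,0,-1,0,0,0,0,0,0,-1,0,0,0,0,0,0,-1,0,0,0,0,0,0,-1,0,0,0,0,0,0,-1,0,0,0,0,0,0],
)

```text
time_s: 16.05
ee_pos: [0.5643, 0.2074, 0.0507]
ee_rot: [0.001, 0.743, 0.67, 0.003]
ft_force: [-0.6, -0.2, -0.0]
opening: 0.0192
```

Emit:
servo_tool(
  targets=[-1,0,0,-0.01,0,0,0,-1,0,0,-0.015,0,0,0,-1,0,0,-0.02,0,0,0,-1,0,0,-0.02,0,0,0,-1,0,0,-0.02,0,0,0,-1,0,0,-0.015,0,0,-3,-1,0,0,-0.01,0,0,-4,-1,0,0,0,0,0,-4,-1,0,0,0,0,0,-4,-1,0,0,0,0,0,-2,-1,0,0,0,0,0,0,-1,0,0,0,0,0,0],
)

```text
time_s: 17.25
ee_pos: [0.566, 0.2079, 0.1805]
ee_rot: [0.006, 0.631, 0.776, 0.008]
ft_force: [-0.4, 0.4, -0.8]
opening: 0.0188
```

```bash
python3 -c "
from h import *
go([.55,-.2293,.15],10.7)"
```

```text
t 17.25 shift mm [-424.9 -105.    28.1] turn [ 1.09 -0.05  1.03] after turn [-426.6  -96.9   30.5] open 18.8 F [-0.4  0.4 -0.8] j6 0.0
```

Emit:
servo_tool(
  targets=[-1,-0.015,-0.003,0,0.5,0,0.5,-1,-0.03,-0.007,0,0.5,0,0.5,-1,-0.036,-0.008,0,0,0,0,-1,-0.036,-0.008,0,0,0,0,-1,-0.036,-0.008,0,0,0,0,-1,-0.036,-0.008,0,0,0,0,-1,-0.036,-0.008,0,0,0,0,-1,-0.036,-0.008,0,0,0,0,-1,-0.036,-0.008,0,0,0,0,-1,-0.036,-0.008,0,0,0,0,-1,-0.036,-0.008,0,0,0,0,-1,-0.02,-0.004,0,0,0,0],
)

```text
time_s: 18.45
ee_pos: [0.5483, -0.2135, 0.1825]
ee_rot: [-0.0, 0.641, 0.768, -0.002]
ft_force: [0.0, -0.1, -0.3]
opening: 0.0192
```

Emit:
servo_tool(
  targets=[-1,-0.005,-0.001,0.01,0,0,0,-1,0,0,0.01,0,0,0,-1,0,0,0,0,0,0,-1,0,0,0,0,0,0],
)

```text
time_s: 18.85
ee_pos: [0.5457, -0.2215, 0.1596]
ee_rot: [-0.002, 0.643, 0.766, -0.002]
ft_force: [-0.5, 0.4, -0.7]
opening: 0.0191
```

```bash
python3 -c "
from h import *
go([.55,-.2293,.05],10.7)"
```

```text
t 18.85 shift mm [ -8.4   3.6 109.6] turn [-0.35  0.02 -0.8 ] after turn [ -8.5   2.8 109.6] open 19.1 F [-0.5  0.4 -0.7] j6 -0.7
```

Emit:
servo_tool(
  targets=[-1,-0.012,0,0.01,-0.3,0,-0.8,-1,0,0,0.02,0,0,0,-1,0,0,0.02,0,0,0,-1,0,0,0.015,0,0,0,-1,0,0,0.008,0,0,0,-1,0,0,0,0,0,0,-1,0,0,0,0,0,0,-1,0,0,0,0,0,0],
)

```text
time_s: 19.65
ee_pos: [0.5507, -0.226, 0.0862]
ee_rot: [0.001, 0.633, 0.774, 0.001]
ft_force: [-0.1, -0.9, -0.9]
opening: 0.019
```

```bash
python3 -c "
from h import *
go([.55,-.2293,.05],10.7)"
```

```text
t 19.65 shift mm [-3.1 -1.4 36.1] turn [0.11 0.03 0.69] after turn [-3.1 -1.3 36.2] open 19.0 F [-0.1 -0.9 -0.9] j6 -0.73
```

Emit:
servo_tool(
  targets=[-1,-0.003,-0.001,0.01,0.1,0,0.6,-1,0,0,0.01,0,0,0,-1,0,0,0.005,0,0,0,-1,0,0,0,0,0,0,-1,0,0,0,0,0,0],
)

```text
time_s: 20.15
ee_pos: [0.5515, -0.2305, 0.0608]
ee_rot: [0.002, 0.638, 0.77, 0.0]
ft_force: [0.2, -0.1, -1.0]
opening: 0.0192
```

```bash
python3 -c "
from h import *
go([.55,-.2293,.0505],10.7)"
```

```text
t 20.15 shift mm [ 1.5 -1.3 10.3] turn [0.15 0.17 0.  ] after turn [ 1.5 -1.3 10.3] open 19.2 F [ 0.2 -0.1 -1. ] j6 -0.73
```

Emit:
servo_tool(
  targets=[-1,0.001,-0.001,0.005,0,0,0,-1,0,0,0.004,0,0,0,-1,0,0,0.002,0,0,0,-1,0,0,0,0,0,0,-1,0,0,0,0,0,0],
)

```text
time_s: 20.65
ee_pos: [0.5513, -0.2305, 0.0509]
ee_rot: [0.003, 0.638, 0.77, 0.0]
ft_force: [-0.3, -0.4, -1.4]
opening: 0.0189
```

```bash
python3 -c "
from h import *
go([.55,-.2293,.0505],10.7)"
```

```text
t 20.65 shift mm [ 1.4 -1.1  0.4] turn [0.25 0.28 0.  ] after turn [ 1.4 -1.1  0.4] open 18.9 F [-0.3 -0.4 -1.4] j6 -0.73
```

Emit:
servo_tool(
  targets=[-1,0,0,0.0006,0,0,0,1,0,0,0,0,0,0,1,0,0,0,0,0,0,1,0,0,0,0,0,0,1,0,0,0,0,0,0,1,0,0,0,0,0,0,1,0,0,-0.01,0,0,0,1,0,0,-0.02,0,0,0,1,0,0,-0.03,0,0,0,1,0,0,-0.03,0,0,0,1,0,0,-0.02,0,0,0,1,0,0,0,0,0,0],
)

```text
time_s: 21.85
ee_pos: [0.5508, -0.23, 0.1667]
ee_rot: [0.003, 0.638, 0.77, 0.0]
ft_force: [-0.0, -0.4, 0.7]
opening: 0.0854
```

```bash
python3 -c "
from h import *
go([.5504,.1537,.15],-6)
cv2.imwrite('pics/s3.png',cv2.resize(snapshot('scene')[150:300,100:300,::-1],None,fx=4,fy=4))"
```

```text
t 21.85 shift mm [377.2  70.9  15.1] turn [ 0.3   0.25 16.71] after turn [381.6 -40.5  16.7] open 85.4 F [-0.  -0.4  0.7] j6 -0.73
```

View pics/s3.png

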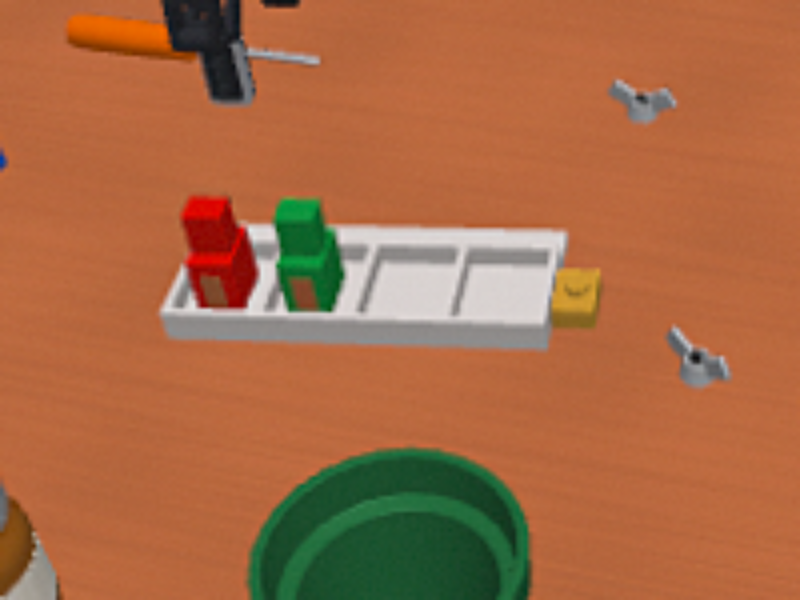

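Red and green stand upright in the two bays farthest from the terminal. Yellow is next: turn, then about 382 mm along x.

Emit:
servo_tool(
  targets=[1,0,0,0,0.2,0.1,5.5,1,0,0,0,0.2,0.1,5.5,1,0,0,0,0,0,5,1,0.04,-0.004,0,0,0,0,1,0.04,-0.004,0,0,0,0,1,0.04,-0.004,0,0,0,0,1,0.04,-0.004,0,0,0,0,1,0.04,-0.004,0,0,0,0,1,0.04,-0.004,0,0,0,0,1,0.04,-0.004,0,0,0,0,1,0.03,-0.003,0,0,0,0,1,0.015,-0.002,0,0,0,0],
)

```text
time_s: 23.1
ee_pos: [0.5398, 0.1086, 0.1469]
ee_rot: [-0.014, 0.746, 0.666, -0.01]
ft_force: [0.8, -0.5, 0.1]
opening: 0.0853
```

Emit:
servo_tool(
  targets=[1,0.005,0,0,0,0,0,1,0,0,0,0,0,0,1,0,0,0,0,0,0],
)

```text
time_s: 23.4
ee_pos: [0.5374, 0.1152, 0.143]
ee_rot: [-0.016, 0.744, 0.668, -0.013]
ft_force: [-0.2, -0.3, 0.5]
opening: 0.0856
```

```bash
python3 -c "
from h import *
go([.5504,.1537,.05],-6)"
```

```text
t 23.4 shift mm [39.6 12.6 92.6] turn [-2.35 -0.11 -0.23] after turn [39.7  8.9 93. ] open 85.6 F [-0.2 -0.3  0.5] j6 0.15
```

Emit:
servo_tool(
  targets=[1,0.02,0.003,0,-1.2,-0.1,-0.2,1,0.015,0.002,0,-1,0,0,1,0.003,0.001,0,0,0,0,1,0,0,0,0,0,0,1,0,0,0,0,0,0],
)

```text
time_s: 23.9
ee_pos: [0.5481, 0.1484, 0.1416]
ee_rot: [-0.0, 0.745, 0.667, -0.002]
ft_force: [0.1, 0.4, 0.1]
opening: 0.0852
```

```bash
python3 -c "
from h import *
go([.5504,.1537,.05],-6)"
```

```text
t 23.9 shift mm [ 5.8  2.  91.6] turn [-0.17  0.15 -0.38] after turn [ 5.6  1.8 91.6] open 85.2 F [0.1 0.4 0.1] j6 0.22
```

Emit:
servo_tool(
  targets=[1,0.005,0.001,0.01,0,0,-0.3,1,0,0,0.02,0,0,0,1,0,0,0.015,0,0,0,1,0,0,0.01,0,0,0,1,0,0,0.005,0,0,0,1,0,0,0,0,0,0,1,0,0,0,0,0,0],
)

```text
time_s: 24.6
ee_pos: [0.5504, 0.1516, 0.0779]
ee_rot: [0.0, 0.744, 0.668, -0.002]
ft_force: [-0.4, 0.0, 0.6]
opening: 0.0852
```

```bash
python3 -c "
from h import *
go([.5504,.1537,.05],-6)"
```

```text
t 24.6 shift mm [ 2.2 -0.2 27.8] turn [-0.15  0.17 -0.2 ] after turn [ 2.1 -0.2 27.9] open 85.2 F [-0.4  0.   0.6] j6 0.23
```

Emit:
servo_tool(
  targets=[1,0.002,0,0.01,-0.1,0.1,-0.2,1,0,0,0.01,0,0,0,1,0,0,0.005,0,0,0,1,0,0,0,0,0,0,1,0,0,0,0,0,0,1,0,0,0,0,0,0],
)

```text
time_s: 25.2
ee_pos: [0.5519, 0.1539, 0.0522]
ee_rot: [0.001, 0.743, 0.669, 0.001]
ft_force: [-0.1, -0.3, -0.5]
opening: 0.0853
```

```bash
python3 -c "
from h import *
go([.5504,.1537,.05],-6)"
```

```text
t 25.2 shift mm [-0.4 -1.5  2.2] turn [0.13 0.02 0.03] after turn [-0.4 -1.5  2.2] open 85.3 F [-0.1 -0.3 -0.5] j6 0.23
```

Emit:
servo_tool(
  targets=[1,0,-0.001,0.002,0,0,0,1,0,0,0,0,0,0,1,0,0,0,0,0,0,-1,0,0,0,0,0,0,-1,0,0,0,0,0,0,-1,0,0,0,0,0,0,-1,0,0,0,0,0,0,-1,0,0,0,0,0,0,-1,0,0,0,0,0,0,-1,0,0,0,0,0,0,-1,0,0,0,0,0,0,-1,0,0,0,0,0,0],
)

```text
time_s: 26.4
ee_pos: [0.5518, 0.1542, 0.0513]
ee_rot: [0.002, 0.743, 0.669, 0.002]
ft_force: [0.7, -0.1, 0.3]
opening: 0.0189
```

Emit:
servo_tool(
  targets=[-1,0,0,-0.01,0,0,0,-1,0,0,-0.015,0,0,0,-1,0,0,-0.02,0,0,0,-1,0,0,-0.02,0,0,0,-1,0,0,-0.02,0,0,0,-1,0,0,-0.015,0,0,-3,-1,0,0,-0.01,0,0,-4,-1,0,0,0,0,0,-4,-1,0,0,0,0,0,-4,-1,0,0,0,0,0,-1,-1,0,0,0,0,0,0,-1,0,0,0,0,0,0],
)

```text
time_s: 27.6
ee_pos: [0.5529, 0.1546, 0.1788]
ee_rot: [0.005, 0.639, 0.769, 0.005]
ft_force: [0.1, 0.3, -0.8]
opening: 0.0187
```

```bash
python3 -c "
from h import *
go([.5398,-.1752,.15],10.7)"
```

```text
t 27.6 shift mm [-321.7  -73.7   28.2] turn [ 0.86  0.1  -0.14] after turn [-321.6  -74.1   28.8] open 18.7 F [ 0.1  0.3 -0.8] j6 -0.06
```

Emit:
servo_tool(
  targets=[-1,-0.015,-0.003,0,0.4,0,0,-1,-0.03,-0.007,0,0.4,0,0,-1,-0.036,-0.008,0,0,0,0,-1,-0.036,-0.008,0,0,0,0,-1,-0.036,-0.008,0,0,0,0,-1,-0.036,-0.008,0,0,0,0,-1,-0.036,-0.008,0,0,0,0,-1,-0.036,-0.008,0,0,0,0,-1,-0.025,-0.005,0,0,0,0,-1,-0.01,-0.002,0.01,0,0,0,-1,0,0,0,0,0,0,-1,0,0,0,0,0,0],
)

```text
time_s: 28.8
ee_pos: [0.5377, -0.1682, 0.1665]
ee_rot: [-0.002, 0.642, 0.767, -0.004]
ft_force: [0.6, 0.7, -0.7]
opening: 0.0191
```

```bash
python3 -c "
from h import *
go([.5398,-.1752,.05],10.7)"
```

```text
t 28.8 shift mm [ -7.    1.8 116.5] turn [-0.46  0.12 -0.54] after turn [ -7.3   0.8 116.5] open 19.1 F [ 0.6  0.7 -0.7] j6 -0.63
```

Emit:
servo_tool(
  targets=[-1,-0.009,-0.001,0.01,-0.4,0.1,-0.5,-1,0,0,0.02,0,0,0,-1,0,0,0.02,0,0,0,-1,0,0,0.02,0,0,0,-1,0,0,0.01,0,0,0,-1,0,0,0,0,0,0,-1,0,0,0,0,0,0,-1,0,0,0,0,0,0],
)

```text
time_s: 29.6
ee_pos: [0.5392, -0.1717, 0.0821]
ee_rot: [-0.0, 0.633, 0.774, 0.0]
ft_force: [0.1, -0.2, -0.9]
opening: 0.0191
```

```bash
python3 -c "
from h import *
go([.5398,-.1752,.051],10.7)"
```

```text
t 29.6 shift mm [-3.6 -0.2 31.1] turn [ 0.03 -0.05  0.74] after turn [-3.6 -0.1 31.1] open 19.1 F [ 0.1 -0.2 -0.9] j6 -0.66
```

Emit:
servo_tool(
  targets=[-1,-0.0035,0,0.01,0,0,0.6,-1,0,0,0.008,0,0,0,-1,0,0,0.003,0,0,0,-1,0,0,0,0,0,0,-1,0,0,0,0,0,0],
)

```text
time_s: 30.1
ee_pos: [0.542, -0.1765, 0.0618]
ee_rot: [0.002, 0.637, 0.77, 0.001]
ft_force: [1.0, 0.1, -1.5]
opening: 0.0191
```

```bash
python3 -c "
from h import *
go([.5398,-.1752,.051],10.7)"
```

```text
t 30.1 shift mm [ 1.7 -2.  10.8] turn [0.27 0.13 0.1 ] after turn [ 1.7 -1.9 10.8] open 19.1 F [ 1.   0.1 -1.5] j6 -0.66
```

Emit:
servo_tool(
  targets=[-1,0.001,-0.002,0.005,0.2,0.1,0,-1,0,0,0.004,0,0,0,-1,0,0,0.0015,0,0,0,-1,0,0,0,0,0,0,-1,0,0,0,0,0,0],
)

```text
time_s: 30.6
ee_pos: [0.5403, -0.1762, 0.0514]
ee_rot: [0.001, 0.637, 0.77, 0.0]
ft_force: [-1.0, -1.0, -1.5]
opening: 0.0189
```

```bash
python3 -c "
from h import *
go([.5398,-.1752,.051],10.7)"
```

```text
t 30.6 shift mm [ 1.1 -0.3  0.4] turn [0.12 0.08 0.1 ] after turn [ 1.1 -0.3  0.4] open 18.9 F [-1.  -1.  -1.5] j6 -0.66
```

Emit:
servo_tool(
  targets=[-1,0,0,0.0005,0,0,0,1,0,0,0,0,0,0,1,0,0,0,0,0,0,1,0,0,0,0,0,0,1,0,0,0,0,0,0,1,0,0,0,0,0,0,1,0,0,-0.01,0,0,0,1,0,0,-0.02,0,0,0,1,0,0,-0.03,0,0,0,1,0,0,-0.03,0,0,0,1,0,0,-0.02,0,0,0,1,0,0,0,0,0,0],
)

```text
time_s: 31.8
ee_pos: [0.5402, -0.1761, 0.1676]
ee_rot: [0.002, 0.637, 0.771, 0.0]
ft_force: [2.0, -0.2, -0.1]
opening: 0.0858
```

```bash
python3 -c "
from h import *
go([.5453,.1031,.15],-6)"
```

```text
t 31.8 shift mm [273.4  57.2  17.3] turn [ 0.18  0.09 16.8 ] after turn [278.2 -24.2  17.6] open 85.8 F [ 2.  -0.2 -0.1] j6 -0.66
```

Emit:
servo_tool(
  targets=[1,0,0,0,0,0,5.5,1,0,0,0,0,0,5.5,1,0,0,0,0,0,5,1,0.035,-0.002,0,0,0,0,1,0.04,-0.003,0,0,0,0,1,0.04,-0.003,0,0,0,0,1,0.04,-0.003,0,0,0,0,1,0.04,-0.003,0,0,0,0,1,0.035,-0.003,0,0,0,0,1,0.02,-0.001,0,0,0,0,1,0,0,0,0,0,0,1,0,0,0,0,0,0],
)

```text
time_s: 33.0
ee_pos: [0.543, 0.0827, 0.158]
ee_rot: [-0.002, 0.744, 0.669, -0.003]
ft_force: [0.2, 0.1, -0.9]
opening: 0.0852
```

```bash
python3 -c "
from h import *
go([.5453,.1031,.05],-6)"
```

```text
t 33.0 shift mm [ 20.7   0.9 108. ] turn [-0.44  0.11 -0.09] after turn [2.05e+01 1.00e-01 1.08e+02] open 85.2 F [ 0.2  0.1 -0.9] j6 0.1
```

Emit:
servo_tool(
  targets=[1,0.012,0,0,-0.4,0,0,1,0.006,0,0.01,0,0,0,1,0,0,0.02,0,0,0,1,0,0,0.02,0,0,0,1,0,0,0.015,0,0,0,1,0,0,0.005,0,0,0,1,0,0,0,0,0,0,1,0,0,0,0,0,0],
)

```text
time_s: 33.8
ee_pos: [0.5451, 0.0974, 0.0824]
ee_rot: [0.001, 0.746, 0.666, -0.002]
ft_force: [0.2, 0.6, -0.3]
opening: 0.0855
```

```bash
python3 -c "
from h import *
go([.5453,.1031,.05],-6)"
```

```text
t 33.8 shift mm [ 5.8 -0.4 32.4] turn [-0.06  0.18 -0.56] after turn [ 5.7 -0.4 32.4] open 85.5 F [ 0.2  0.6 -0.3] j6 0.14
```

Emit:
servo_tool(
  targets=[1,0.005,0,0.01,0,0.1,-0.5,1,0,0,0.01,0,0,0,1,0,0,0.007,0,0,0,1,0,0,0,0,0,0,1,0,0,0,0,0,0,1,0,0,0,0,0,0],
)

```text
time_s: 34.4
ee_pos: [0.5475, 0.1028, 0.055]
ee_rot: [0.001, 0.743, 0.669, 0.001]
ft_force: [-1.1, -0.3, 0.3]
opening: 0.0853
```

```bash
python3 -c "
from h import *
go([.5453,.1031,.0505],-6)"
```

```text
t 34.4 shift mm [ 0.1 -2.2  4.5] turn [ 0.17  0.04 -0.02] after turn [ 0.1 -2.2  4.5] open 85.3 F [-1.1 -0.3  0.3] j6 0.14
```

Emit:
servo_tool(
  targets=[1,0,-0.0015,0.004,0,0,0,1,0,0,0,0,0,0,1,0,0,0,0,0,0,-1,0,0,0,0,0,0,-1,0,0,0,0,0,0,-1,0,0,0,0,0,0,-1,0,0,0,0,0,0,-1,0,0,0,0,0,0,-1,0,0,0,0,0,0,-1,0,0,0,0,0,0,-1,0,0,0,0,0,0,-1,0,0,0,0,0,0],
)

```text
time_s: 35.6
ee_pos: [0.5471, 0.1028, 0.0521]
ee_rot: [0.002, 0.743, 0.669, 0.002]
ft_force: [-0.7, -0.3, -0.1]
opening: 0.019
```

Emit:
servo_tool(
  targets=[-1,0,0,-0.01,0,0,0,-1,0,0,-0.015,0,0,0,-1,0,0,-0.02,0,0,0,-1,0,0,-0.02,0,0,0,-1,0,0,-0.02,0,0,0,-1,0,0,-0.015,0,0,-3,-1,0,0,-0.01,0,0,-4,-1,0,0,0,0,0,-4,-1,0,0,0,0,0,-4,-1,0,0,0,0,0,-1,-1,0,0,0,0,0,0,-1,0,0,0,0,0,0],
)

```text
time_s: 36.8
ee_pos: [0.5452, 0.1032, 0.1717]
ee_rot: [0.003, 0.639, 0.769, 0.002]
ft_force: [0.9, 0.5, -0.7]
opening: 0.019
```

```bash
python3 -c "
from h import *
go([.5297,-.1212,.15],10.7)"
```

```text
t 36.8 shift mm [-217.7  -56.2   21.8] turn [ 0.34  0.11 -0.2 ] after turn [-217.6  -56.8   21.7] open 19.0 F [ 0.9  0.5 -0.7] j6 -0.15
```

Emit:
servo_tool(
  targets=[-1,-0.015,-0.004,0,0.3,0,0,-1,-0.03,-0.008,0,0,0,0,-1,-0.035,-0.009,0,0,0,0,-1,-0.035,-0.009,0,0,0,0,-1,-0.035,-0.009,0,0,0,0,-1,-0.03,-0.008,0,0,0,0,-1,-0.015,-0.004,0,0,0,0,-1,-0.005,-0.001,0,0,0,0,-1,0,0,0,0,0,0,-1,0,0,0,0,0,0],
)

```text
time_s: 37.8
ee_pos: [0.5264, -0.1174, 0.1705]
ee_rot: [-0.001, 0.641, 0.767, -0.003]
ft_force: [0.7, 0.0, -1.0]
opening: 0.0192
```

```bash
python3 -c "
from h import *
go([.5297,-.1212,.052],10.7)"
```

```text
t 37.8 shift mm [ -3.9   3.3 118.5] turn [-0.33  0.19 -0.48] after turn [ -4.4   2.5 118.5] open 19.2 F [ 0.7  0.  -1. ] j6 -0.55
```

Emit:
servo_tool(
  targets=[-1,-0.006,0.001,0.01,-0.3,0.1,-0.4,-1,0,0,0.02,0,0,0,-1,0,0,0.02,0,0,0,-1,0,0,0.02,0,0,0,-1,0,0,0.01,0,0,0,-1,0,0,0,0,0,0,-1,0,0,0,0,0,0,-1,0,0,0,0,0,0],
)

```text
time_s: 38.6
ee_pos: [0.5301, -0.119, 0.0862]
ee_rot: [0.001, 0.634, 0.773, 0.0]
ft_force: [-0.7, 0.8, -0.5]
opening: 0.0191
```

```bash
python3 -c "
from h import *
go([.5297,-.1212,.052],10.7)"
```

```text
t 38.6 shift mm [-2.1 -0.8 34.2] turn [0.09 0.06 0.56] after turn [-2.1 -0.8 34.2] open 19.1 F [-0.7  0.8 -0.5] j6 -0.58
```

Emit:
servo_tool(
  targets=[-1,-0.002,-0.001,0.01,0,0,0.5,-1,0,0,0.01,0,0,0,-1,0,0,0.004,0,0,0,-1,0,0,0,0,0,0,-1,0,0,0,0,0,0],
)

```text
time_s: 39.1
ee_pos: [0.5314, -0.1222, 0.0624]
ee_rot: [0.003, 0.638, 0.77, 0.001]
ft_force: [-0.4, 0.5, -1.8]
opening: 0.0194
```

```bash
python3 -c "
from h import *
go([.5297,-.1212,.052],10.7)"
```

```text
t 39.1 shift mm [ 1.3 -1.5 10.4] turn [0.33 0.22 0.02] after turn [ 1.3 -1.4 10.4] open 19.4 F [-0.4  0.5 -1.8] j6 -0.57
```

Emit:
servo_tool(
  targets=[-1,0.001,-0.0015,0.005,0.3,0.2,0,-1,0,0,0.004,0,0,0,-1,0,0,0.001,0,0,0,-1,0,0,0,0,0,0,-1,0,0,0,0,0,0],
)

```text
time_s: 39.6
ee_pos: [0.5301, -0.1217, 0.0521]
ee_rot: [0.001, 0.638, 0.77, 0.0]
ft_force: [-0.2, -0.7, -0.7]
opening: 0.019
```

```bash
python3 -c "
from h import *
go([.5297,-.1212,.052],10.7)"
```

```text
t 39.6 shift mm [ 0.6 -0.3  0.1] turn [0.06 0.04 0.02] after turn [ 0.6 -0.3  0.1] open 19.0 F [-0.2 -0.7 -0.7] j6 -0.57
```

Release, rise, then back away toward the robot so the top view is clear.

Emit:
servo_tool(
  targets=[-1,0,0,0.0003,0,0,0,1,0,0,0,0,0,0,1,0,0,0,0,0,0,1,0,0,0,0,0,0,1,0,0,0,0,0,0,1,0,0,0,0,0,0,1,0,0,-0.01,0,0,0,1,0,0,-0.02,0,0,0,1,0,0,-0.03,0,0,0,1,0,0,-0.03,0,0,0,1,0,0,-0.02,0,0,0,1,0,0,0,0,0,0],
)

```text
time_s: 40.8
ee_pos: [0.5304, -0.1218, 0.1692]
ee_rot: [0.001, 0.638, 0.77, 0.0]
ft_force: [1.0, 0.1, -0.2]
opening: 0.0853
```

Emit:
servo_tool(
  targets=[1,0.04,0,0,0,0,0,1,0.04,0,0,0,0,0,1,0.04,0,0,0,0,0,1,0.04,0,0,0,0,0,1,0.04,0,0,0,0,0,1,0.03,0,0,0,0,0,1,0,0,0,0,0,0,1,0,0,0,0,0,0],
)

```text
time_s: 41.6
ee_pos: [0.484, 0.1105, 0.1644]
ee_rot: [0.001, 0.639, 0.769, -0.001]
ft_force: [-0.1, 0.8, 0.6]
opening: 0.0851
```

```bash
python3 -c "
from h import *
t=snapshot('top')[:,:,::-1];s=snapshot('scene')[:,:,::-1]
cv2.imwrite('pics/e.png',np.vstack([cv2.resize(t[155:245,310:470],(640,360)),cv2.resize(s[180:260,120:280],(640,240))]))
print(get_state()['ee_pos'],get_state()['time_s'])"
```

```text
[0.4843526  0.10965849 0.16449998] 41.7
```

View pics/e.png

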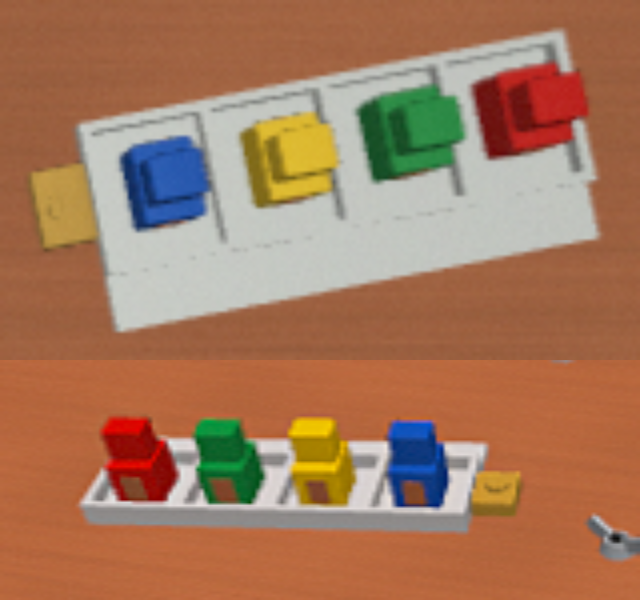

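All four stand upright, one per bay: from the terminal, blue, yellow, green, red. Grip tops in the 4× crop are near (178,177), (307,150), (433,121) and (558,98). I'll check offsets and hand in.

```bash
python3 -c "
from h import *
a=np.radians(10.66);xd=np.array([np.cos(a),np.sin(a)]);yd=np.array([-xd[1],xd[0]])
w=plane('top',np.array([(178,177),(307,150),(433,121),(558,98)])/4+[310,155],.074)-[.5449,-.2023]
print((np.c_[w@xd,w@yd]*1e3).round(1));print(finish_job())"
```

```text
[[ -1.4  81.9]
 [ -0.6  25.9]
 [  1.3 -29.1]
 [  0.8 -83.4]]
the job is handed in; nothing more can be done
None
```

All four carriers are in the white tray in reverse order, and I handed the job in at about 41.7 s of the 102 s allowed. From the brass terminal of the white tray outward they stand blue, yellow, green, red.

- **Position:** the last top view put each grip within about 1.5 mm across the row and 1.6 mm along it of its bay centre. I read the grip centres off that picture by eye.
- **Condition:** the last pictures show all four upright and sitting in their bays. The fingers were open and the arm clear of everything.
- **Height:** I checked this only from the arm's height at release, which was within about 0.5 mm of the height at which each carrier was gripped. At release the wrist force gave no clear sign of contact with the floor.
- **Disagreement along the way:** the arm overshot and kept drifting for a few tenths of a second after a move, by up to about 10 mm and 2°. I corrected this at each step before gripping or releasing. No check failed, but handing in gives no verdict.

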